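# Put the drying rack back on its runners against the upstand

### The arm

A 7-joint arm with a two-finger parallel gripper is mounted at the origin on the work surface. World frame = base frame: x ahead of the robot, y to its left, z up, the work surface at z = 0. Lengths are in m, angles in rad, forces in N, time in s.
With the tool pointing down it reaches from about 0.4 to 0.85 m from the base axis. Payload 4.5 kg.
Tool frame: the origin (TCP) lies midway between the tips of the shut fingers; the grasp point (between the pads) lies 19 mm behind it; z points along the fingers, y is the line along which they close (so a half turn about z gives the same grasp; the last joint's range is limited). The gripper opens to 88 mm and grips with 3 to 60 N. Pads are 18 mm wide; open, the fingers measure 123 mm over their backs; the gripper's body (75 mm by 187 mm) begins 45 mm behind the grasp point.
Start: joints at [-1.306, 0.689, -0.195, 1.565, 0.157, 0.902, -0.215], TCP at [0.143, 0.608, 0.239] pointing down, gripper open.
Joint ranges: [-3.01, 3.01], [-0.46, 2.08], [-1.47, 1.51], [0.13, 2.56], [-1, 4.14], [0.04, 2.09], [-2.66, 2.66]. Speed limits (rad/s): [2.57, 2.57, 3.14, 3.14, 3.14, 3.14, 3.14].

### API

Orientations are given as a unit quaternion [x, y, z, w].
In Python, from plant import r gives the robot as it stands.
- The arm moves only by the tool move_arm, never from a script. Its argument "targets" is a list that holds one entry, the list of rows, each a list of 7 numbers: the opening, from 0 (shut) to 1 (fully open), then the shift along the tool's x, y, z in mm, then the turn, a rotation vector about the tool's x, y, z in degrees. In form: [[[claw, dx, dy, dz, ax, ay, az], ...]]. A call has 1 to 10 rows; each row is the pose to reach, as a shift and turn from the pose commanded when the call began, along the tool's axes at that moment; what a row does not reach only later rows make up. A row lasts 1/8 s, in which the tool goes at most 62.5 mm and 10.7 degrees, less where a joint would pass 70% of its speed; a pose out of reach is approached as far as the arm can. A call with a gripper value outside its range is refused whole. The fingers move at their own pace and stop on an object; "newtons" is the grip in N (left out, the last holds). Time passes only in rows, so rows that repeat a pose let the fingers close. It gives the time, the measured TCP pose, the force, the opening and the grip force at its end, in the units of the state.
- r.get_state(): the state, without advancing time (a new reading comes with each control period).
- r.snapshot(name): name is "scene" or "top"; returns the picture (420x560x3 uint8, red, green, blue); there is no depth.
- r.camera_info(name): a dict with "fx", "fy", "cx", "cy" (pixels), "R" (3x3) and "t" (3): a world point X has camera coordinates R X + t. Camera axes: x right, y down, z forward; pixel columns grow to the right and rows downward; lengths in m; the calibration is good to about 2 mm. A picture is of the moment at which its call begins. camera_info takes no time and is no camera call.
- r.finish_job(): hands the job in; it is judged then, once.
The state is a dict: "clock": time; "q": joint angles; "qd": joint speeds; "joint_torque": joint torques, N m; "tool_pos": TCP position; "eef_rot": TCP orientation; "contact_force": force on the tool from outside, world axes, zero at the start; "moment": the same for the moment, N m; "opening": opening from 0.0 (shut) to 1.0 (fully open); "finger_force": force on a finger pad.
Only numpy, scipy, OpenCV 4.12 (cv2) and the standard library are available. Lean on these libraries where they do the work, as an engineer would, in place of code of your own. Each camera call takes 0.05 s, during which the arm holds its last target. There are 200 camera calls.

### The job

The wooden drying rack was stood on its long edge to drip dry, dowels towards the robot. Without gripping or lifting it and with the fingers kept off its underside, push its top edge away from the robot so that it tips back down onto its runners with the dowels pointing up, then push it gently along the sink board until its far long edge is flush against the upstand. Do not let it fall on its dowels, and leave everything else standing where it is.

Things in the scene. Friction and masses are not known exactly. Their poses are not given: they have to be found in the camera images.
- board: galvanised sink board, fixed, 480 mm (its x, away from the robot) by 1040 mm (its y), 10 mm thick; origin at the centre of its underside, its top at z = 10 mm. Along its far side runs an upstand 50 mm high above the top, whose robot-side face is the plane x = +220 mm of this frame
- upstand: the upstand itself, a 12 mm thick fixed strip along the far side of the sink board, with the board's origin and axes; the rack must not be rammed or pressed against it with over 40 N
- upstand_mid (a point): middle of the foot of the upstand's robot-side face, on the board's top; axes as the board's
- rack: loose wooden rack, 0.45 kg, 240 mm long (y), 120 deep (z): 18 mm board, under it two 12 mm runners (30 wide, full depth, y = +-90), together x = -15 (runners) to +15 mm (dowelled face). Origin: centre of the 240 x 30 long edge it stands on at the start, z up, dowels (+x) roughly to the robot. Back on its runners +x is up, +z away from the robot, dowel tips 70 mm above the sink board
- rack_under: the underside of the rack (the runners and the board between them, all but a 10 mm margin at the long edges), part of the rack: same origin and axes; at the start it is the upright face turned away from the robot, and the fingers must not touch it
- rack_top (a point): middle of the upper long edge of the rack's dowelled face at the start (rack x = 15, y = 0, z = 120 mm). Ten dowels, 10 mm thick, stand 40 mm out of that face in rows at z = 30 and 75 mm, y = -90, -45, 0, 45, 90 mm; above z = 80 the face is bare
- rack_near (a point): the rack's origin: middle of the long edge it stands on at the start. Tipped about 19 degrees away from the robot (10 towards it) the rack falls by itself, pivoting on the lower edge at rack x = -15 mm. Back on its runners this edge faces the robot, its middle 15 mm above the sink board
- rack_far_a (a point): one end of the long edge that must meet the upstand (x = 0, y = -120, z = 120 mm of the rack)
- rack_far_b (a point): the other end of that edge (x = 0, y = +120, z = 120 mm of the rack)
- basket_deep: steel filter basket for a portafilter, open side up, 68 mm across its rim, 30 mm high; origin at the centre of its underside; to be left alone
- basket_shallow: the other steel filter basket, 68 mm across its rim, 20 mm high; origin at the centre of its underside; to be left alone
- disc: steel backflush disc lying flat, 58 mm across, 9 mm high; origin at the centre of its underside; to be left alone
- cup: white porcelain espresso cup with a handle, 62 mm across, 58 mm high, fragile; origin at the centre of its underside; to be left alone
- jar: white jar of cleaning tablets with a black cap, 60 mm across, 85 mm high; origin at the centre of its underside; to be left alone
- brush: cleaning brush with a wooden handle, lying flat along the board's x; to be left alone
- tin: olive green enamel knock tin, fixed, 150 x 130 mm, 110 mm high, with a stiff lid hinged on its far side that may stand partly open (up to 250 mm above the sink board); origin at the centre of its underside; to be left alone

How it is judged:
On the way, in this order (a step that is already met when the one before it is completed fails the run):
1. the rack lies on its runners, dowels up (within 0.06 rad) (angle between rack's own x axis and vertical below 0.06 rad), for 0.2 s.
2. its far long edge is flush against the upstand: both ends within 5 mm of it (angle between rack's own x axis and vertical below 0.06 rad and x of each of rack_far_a, rack_far_b in the frame of board above 0.215 m), for 0.2 s.
At the end, for the whole second after the job is handed in: the rack lies at rest on its runners on the sink board, dowels up (tilt under 0.06 rad), both ends of its far long edge within 5 mm of the upstand's face (all of step 2 and height (world z) of rack below 0.033 m and linear speed of rack below 0.02 m/s and angular speed of rack below 0.1 rad/s); the robot touches nothing.
It fails at once if the rack is rammed against the upstand (over 40 N) (contact force between rack and upstand above 40 N).
It fails at once if the rack is gripped or held from behind (fingers press on its underside) (contact force between the fingers and rack_under above 0.5 N).
It fails at once if the rack is lifted (its near long edge, the origin, more than 30 mm above the sink board's top; 15 mm is its resting height on its runners) (height (world z) of rack above 0.04 m).
It fails at once if the rack falls forward on its dowels (angle between rack's own x axis and vertical above 1.9 rad).
It fails at once if another loose thing is shifted or knocked over (moved more than 15 mm) (distance of any of basket_deep, basket_shallow, disc, cup, jar, brush from where it was at the start of the episode above 0.015 m or angle between any of basket_deep, basket_shallow, disc, cup, jar's own z axis and vertical above 0.4 rad).
It also fails if it takes over 48 s, if anything falls off the work surface, if the arm or the gripper's body presses on something with over 40 N, if the wrist force passes 120 N, or if a joint passes its speed limit or range.

## Working session

There is one attempt and no reset: what is moved stays moved. The work goes in short steps, Python scripts to look and compute and a tool call to move; the robot and the scene stay as the last step left them, time stands still between calls to the robot, and variables do not carry over. Pictures are saved under pics/ and viewed, at most 10 in all, crops included, and the job is handed in when it is done.

Besides the shell and the picture viewer there is one more tool, called after "Call:" as name(argument=value, ...), one argument or row to a line, values as JSON. move_arm: Moves the arm, as the interface text tells. Its arguments: {"type":"object","properties":{"targets":{"type":"array","items":{"type":"array","items":{"type":"array","items":{"type":"number"}}}},"newtons":{"type":"number"}},"required":["targets"]}

```bash
mkdir -p pics; ls
python3 - <<'E'
from plant import r
import cv2,numpy as np
for n in("scene","top"):
    im=r.snapshot(n); cv2.imwrite(f"pics/{n}0.png",im[:,:,::-1])
    c=r.camera_info(n); print(n,{k:np.round(v,3).tolist() for k,v in c.items()})
s=r.get_state();print(s["clock"],s["tool_pos"],s["eef_rot"],s["contact_force"],s["opening"])
E
```

```text
pics
scene {'fx': 384.189, 'fy': 384.189, 'cx': 270.826, 'cy': 207.607, 'R': [[0.46, 0.888, -0.016], [0.701, -0.374, -0.607], [-0.545, 0.268, -0.795]], 't': [-0.266, -0.304, 1.355]}
top {'fx': 473.915, 'fy': 473.915, 'cx': 273.021, 'cy': 203.196, 'R': [[0.013, -1.0, -0.003], [-0.985, -0.013, -0.171], [0.171, 0.005, -0.985]], 't': [0.009, 0.58, 1.375]}
0.1 [0.14290957 0.60790517 0.23802888] [ 1.15107406e-01  9.93352753e-01 -7.69638184e-04 -1.63925438e-05] [-0.58333425  0.00146262 -0.18285561] 0.9984381665288412
```

View pics/scene0.png

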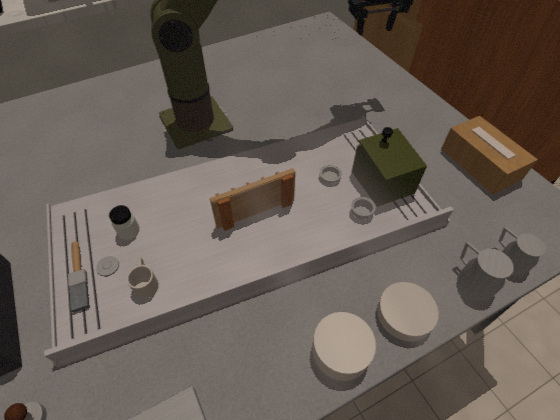

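View pics/top0.png

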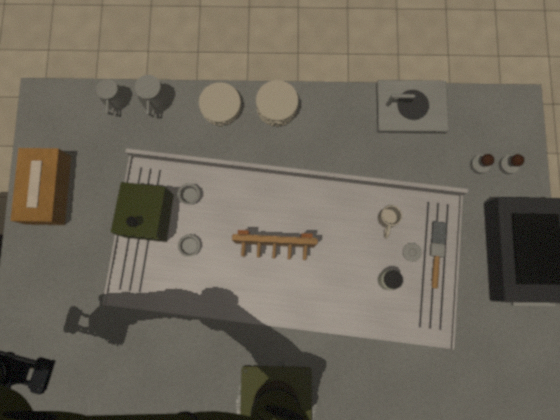

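The scene view looks at the rack from behind (runners near (225,213) and (288,190)). The top view shows the rack at about (233–317, 237–243) and the upstand from (128,155) to (465,190). The baskets are at (190,193) and (190,245), and the cup is at (389,216). I'll magnify the top view to pick out edges.

```bash
cat > h.py <<'E'
import numpy as np,cv2
from plant import r
def ray(cam,u,v,z):
    c=r.camera_info(cam);R=np.array(c["R"]);t=np.array(c["t"])
    d=R.T@np.array([(u-c["cx"])/c["fx"],(v-c["cy"])/c["fy"],1]);o=-R.T@t
    return o+d*(z-o[2])/d[2]
def pix(cam,X):
    c=r.camera_info(cam);p=np.array(c["R"])@np.array(X)+np.array(c["t"])
    return c["fx"]*p[0]/p[2]+c["cx"],c["fy"]*p[1]/p[2]+c["cy"]
E
python3 - <<'E'
import cv2
a=cv2.imread("pics/top0.png")[222:272,215:335];cv2.imwrite("pics/c1.png",cv2.resize(a,None,fx=6,fy=6,interpolation=cv2.INTER_CUBIC))
from h import *
for n,p,z in [("upstand L",(128,153),.06),("upR",(465,189),.06),("rackL",(233,237),.13),("rackR",(317,239),.13),("nearL",(107,305),.01),("nearR",(453,345),.01),("b1",(191,193),.03),("b2",(191,244),.025),("cup",(389,215),.058)]: print(n,ray("top",*p,z).round(3))
E
```

```text
upstand L [0.728 0.46  0.06 ]
upR [ 0.629 -0.558  0.06 ]
rackL [0.469 0.127 0.13 ]
rackR [ 0.466 -0.108  0.13 ]
nearL [0.272 0.508 0.01 ]
nearR [ 0.171 -0.518  0.01 ]
b1 [0.612 0.268 0.03 ]
b2 [0.456 0.262 0.025]
cup [ 0.548 -0.329  0.058]
```

View pics/c1.png

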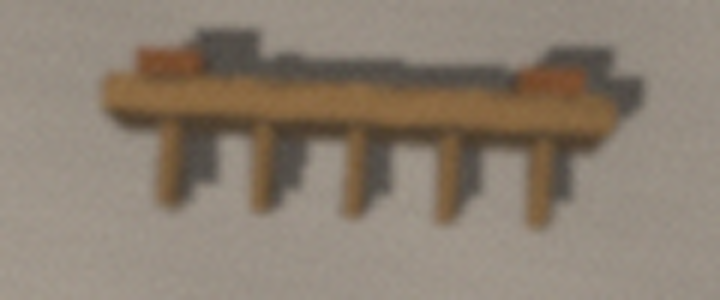

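The crop shows the rack's top strip with its far edge from crop (105,75) to (618,97). The runners point away from the robot and the five dowels towards it. Next I'll fit the rack and upstand lines.

Run:
```python
from h import *
im=cv2.imread("pics/top0.png");g=cv2.cvtColor(im,6).astype(float)
for u in (220,300,380):
    v0=int(153+(u-128)*36/337); print(u,v0-6,g[v0-6:v0+14,u-1:u+2].mean(1).astype(int))
hsv=cv2.cvtColor(im,40)
m=(hsv[...,1]>100)&(hsv[...,0]<25)
U=np.arange(238,313);F=[];
# front edge between dowels: far edge excluded under runners
for u in U:
    c=np.where(m[225:270,u])[0]+225; F.append((u,c.min(),c.max()))
F=np.array(F)
sel=(F[:,0]>252)&(F[:,0]<298)
k=np.polyfit(F[sel,0],F[sel,1]-.5,1);print("slope",k)
cols=np.where(m[234:243,225:325].sum(0)>2)[0]+225;print(cols.min(),cols.max())
A=ray("top",cols.min()-.5,np.polyval(k,cols.min()),.13);B=ray("top",cols.max()+.5,np.polyval(k,cols.max()),.13)
print(A,B,np.linalg.norm(A-B),np.degrees(np.arctan2(-(A-B)[0],(A-B)[1])),(A+B)/2)
```

```text
220 156 [101 101 106 118 134 138 134 115  89  79  87 113 134 140 139 141 142 142
 142 142]
300 165 [102 102 101 110 127 135 138 126  98  83  83 100 124 136 139 141 140 140
 141 140]
380 173 [ 99 100  98  98 105 118 132 136 132 115  88  79  87 111 130 136 137 138
 138 139]
slope [5.04611331e-02 2.21912077e+02]
233 316
[0.47808357 0.12865627 0.13      ] [ 0.46941154 -0.10689103  0.13      ] 0.23570688791022457 -2.1084792427948282 [0.47374755 0.01088262 0.13      ]
```

Run:
```python
from h import *
P=np.array([ray("top",u,v,.06) for u,v in((220,163.3),(300,172.6),(380,182.3))]);k=np.polyfit(P[:,1],P[:,0],1)
Q=np.array([ray("top",u,v,.01) for u,v in((220,166.9),(300,175.8),(380,186))]);k2=np.polyfit(Q[:,1],Q[:,0],1)
print(k,k2,np.degrees(np.arctan(k)))
from scipy.spatial.transform import Rotation as Ro
s=r.get_state();R=Ro.from_quat(s["eef_rot"]);p=s["tool_pos"]
print(R.as_matrix().round(3))
n=np.array([np.cos(np.radians(-2.1)),np.sin(np.radians(-2.1)),0])
face=np.array([.4737,.0109,.121])-n*.018
for d in(.045,):
    T=face-n*d; 
    print(T,R.inv().apply(T-p)*1000)
```

```text
[0.1090621  0.67978881] [0.10950838 0.68094241] [ 6.22419773 34.20742708]
[[-0.974  0.229 -0.   ]
 [ 0.229  0.973 -0.002]
 [-0.    -0.002 -1.   ]]
[0.41074231 0.01320855 0.121     ] [-396.71632105 -517.50821228  117.87963878]
```

Call:
move_arm(
  targets=[
    [[1,-36,-47,0,0,0,-2],[1,-72,-94,0,0,0,-4],[1,-108,-141,0,0,0,-6],[1,-144,-188,0,0,0,-8],[1,-180,-235,0,0,0,-10],[1,-216,-282,0,0,0,-11],[1,-252,-329,0,0,0,-11],[1,-288,-376,0,0,0,-11],[1,-324,-423,0,0,0,-11],[1,-360,-470,0,0,0,-11]],
  ],
)

```text
clock: 1.35
tool_pos: [0.3865, 0.0668, 0.2387]
eef_rot: [0.019, 1.0, 0.0, 0.0]
contact_force: [1.0, -0.1, -1.0]
opening: 0.999
finger_force: 0.0
```

```bash
cat >> h.py <<'E'
from scipy.spatial.transform import Rotation as Ro
def rel(T,yaw):
    s=r.get_state();R=Ro.from_quat(s["eef_rot"]);M=R.as_matrix()
    print(s["clock"],"p",s["tool_pos"].round(4) if hasattr(s["tool_pos"],"round") else s["tool_pos"],"yaw",np.degrees(np.arctan2(-M[0,1],M[1,1])).round(2),"tilt",M[:,2].round(3),"F",np.round(s["contact_force"],1))
    y=np.radians(yaw);G=np.array([[-np.cos(y),-np.sin(y),0],[-np.sin(y),np.cos(y),0],[0,0,-1]]).T
    print("shift",(R.inv().apply(np.array(T)-s["tool_pos"])*1000).round(1),"turn",np.degrees((R.inv()*Ro.from_matrix(G.T@np.eye(3))).as_rotvec()).round(2))
E
python3 -c "
from h import *
rel([.4107,.0132,.121],-2.1)"
```

```text
1.35 p [0.3865 0.0668 0.2387] yaw -2.2 tilt [ 0.  0. -1.] F [ 1.  -0.1 -1. ]
shift [-26.2 -52.7 117.7] turn [ 0.02  0.01 -0.1 ]
```

Call:
move_arm(
  targets=[
    [[1,-13,-26,20,0,0,0],[1,-26,-53,60,0,0,0],[1,-26,-53,100,0,0,0],[1,-26,-53,118,0,0,0],[1,-26,-53,118,0,0,0]],
  ],
)

```text
clock: 1.98
tool_pos: [0.409, 0.0145, 0.1196]
eef_rot: [0.019, 1.0, -0.0, -0.002]
contact_force: [0.0, 0.0, 0.3]
opening: 1.001
finger_force: 0.0
```

```bash
python3 -c "
from h import *
rel([.4557,.0115,.121],-2.1)
cv2.imwrite('pics/s1.png',cv2.resize(r.snapshot('scene')[120:280,150:350,::-1],None,fx=3.5,fy=3.5))"
```

```text
1.975 p [0.409  0.0145 0.1196] yaw -2.2 tilt [-0.003 -0.001 -1.   ] F [0.  0.  0.3]
shift [-46.8  -1.2  -1.5] turn [-0.05 -0.18 -0.1 ]
```

View pics/s1.png

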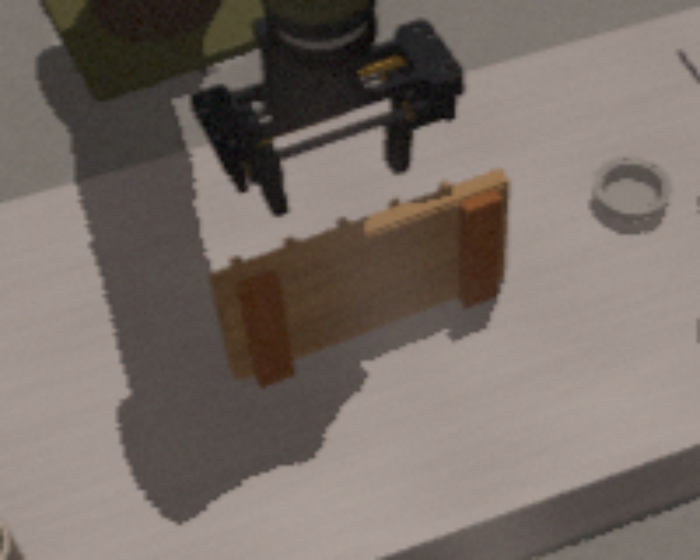

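The fingers (crop (278,205) and (400,165)) are centred in front of the rack, clear of it and above its dowels. Now the push.

Call:
move_arm(
  targets=[
    [[1,-15,0,-2,0,0,0],[1,-30,0,-2,0,0,0],[1,-36,0,-2,0,0,0],[1,-42,0,-2,0,0,0],[1,-47,0,-2,0,0,0],[1,-52,0,-2,0,0,0],[1,-57,0,-2,0,0,0],[1,-62,0,-2,0,0,0],[1,-66,0,-2,0,0,0],[1,-66,0,-2,0,0,0]],
  ],
)

```text
clock: 3.28
tool_pos: [0.4763, 0.0121, 0.1227]
eef_rot: [0.02, 1.0, 0.0, 0.0]
contact_force: [0.0, -0.5, -0.4]
opening: 1.001
finger_force: 0.0
```

```bash
python3 -c "
from h import *
rel([.4557,.0115,.121],-2.1)
cv2.imwrite('pics/s2.png',cv2.resize(r.snapshot('scene')[120:280,150:350,::-1],None,fx=3.5,fy=3.5))"
```

```text
3.275 p [0.4763 0.0121 0.1227] yaw -2.24 tilt [ 0.001  0.    -1.   ] F [ 0.  -0.5 -0.4]
shift [20.5 -1.4  1.7] turn [ 0.01  0.03 -0.14]
```

View pics/s2.png

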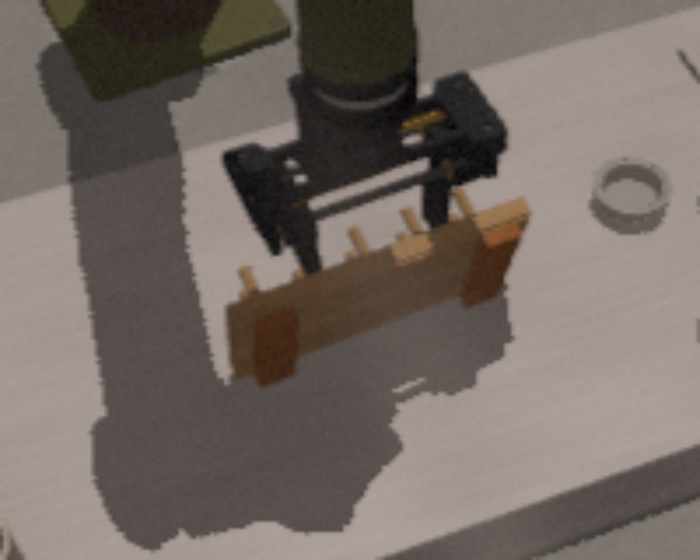

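The rack is tilted about 15° with its foot still in place (crop (235,378)). I'll go on past the tipping point.

Call:
move_arm(
  targets=[
    [[1,-4,0,0,0,0,0],[1,-8,0,0,0,0,0],[1,-12,0,0,0,0,0],[1,-15,0,-1,0,0,0],[1,-18,0,-2,0,0,0],[1,-18,0,-4,0,0,0],[1,-10,0,-20,0,0,0],[1,10,0,-30,0,0,0],[1,45,0,-30,0,0,0],[1,80,0,-30,0,0,0]],
  ],
)

```text
clock: 4.58
tool_pos: [0.3945, 0.0151, 0.1538]
eef_rot: [0.02, 1.0, 0.0, 0.001]
contact_force: [-0.1, 0.3, -0.6]
opening: 0.999
finger_force: 0.0
```

```bash
python3 -c "
from h import *
rel([.4557,.0115,.121],-2.1)
a=r.snapshot('scene')[120:280,150:350,::-1];b=r.snapshot('top')[140:300,170:370,::-1]
cv2.imwrite('pics/s3.png',np.hstack([cv2.resize(x,None,fx=2,fy=2) for x in(a,b)]));cv2.imwrite('pics/t3.png',np.ascontiguousarray(r.snapshot('top')[:,:,::-1]))"
```

```text
4.575 p [0.3945 0.0151 0.1538] yaw -2.24 tilt [ 0.001  0.    -1.   ] F [-0.1  0.3 -0.6]
shift [-61.2  -1.2  32.9] turn [ 0.02  0.07 -0.14]
```

View pics/s3.png

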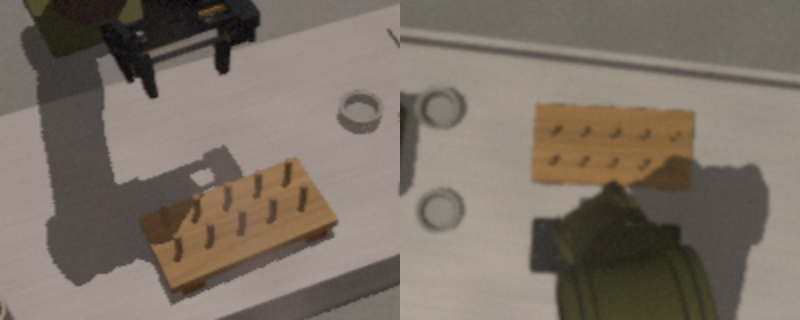

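The rack is on its runners, dowels up. In the right panel its far edge runs (537,104)–(693,110) and its near edge (531,182)–(691,189). Next I'll measure the gap.

Run:
```python
from h import *
im=cv2.imread("pics/t3.png");hsv=cv2.cvtColor(im,40);m=((hsv[...,1]>90)&(hsv[...,0]<25))[180:245,225:330].astype(np.uint8)
c=max(cv2.findContours(m,0,1)[0],key=cv2.contourArea)[:,0]+[225,180]
b=cv2.boxPoints(cv2.minAreaRect(c.astype(np.float32)));print(b.round(1).tolist())
far=[]
for u in range(245,312):
    v=c[c[:,0]==u,1]
    if len(v): far.append(ray("top",u,v.min()-.5,.04))
far=np.array(far);k=np.polyfit(far[:,1],far[:,0],1);print("far edge x=",k,np.degrees(np.arctan(k[0])))
yl,yr=ray("top",c[:,0].min(),210,.04)[1],ray("top",c[:,0].max(),210,.04)[1];yc=(yl+yr)/2;print(yl,yr)
for y in(yl,yr):print("gap",.6798+.109*y-np.polyval(k,y))
near=np.array([np.polyval(k,yc),yc])-.12*np.array([1,-k[0]]);print("near mid",near)
n=np.array([np.cos(.1085),-np.sin(.1085)])
T=near-n*.030;print("start")
rel([*T,.027],-6.2)
```

```text
[[234.89999389648438, 236.1999969482422], [237.6999969482422, 190.6999969482422], [316.5, 195.5], [313.70001220703125, 241.0]]
far edge x= [0.04051499 0.61236364] 2.3200688203479922
0.12819368502815687 -0.11347621509617566
gap 0.07621570350038775
gap 0.05966493699383335
near mid [0.49266178 0.01222053]
start
4.725 p [0.3937 0.0149 0.1536] yaw -2.16 tilt [-0.002 -0.001 -1.   ] F [ 0.  -0.7  0.2]
shift [-69.3   3.3 126.5] turn [-0.05 -0.08  4.04]
```

Call:
move_arm(
  targets=[
    [[1,-15,1,30,0,0,1],[1,-35,2,65,0,0,2],[1,-60,3,95,0,0,4],[1,-64,3,115,0,0,4],[1,-66,3,126,0,0,4],[1,-66,3,126,0,0,4]],
  ],
)

```text
clock: 5.48
tool_pos: [0.462, 0.0156, 0.0265]
eef_rot: [0.054, 0.999, 0.0, -0.0]
contact_force: [0.1, 0.4, 0.5]
opening: 1.0
finger_force: 0.0
```

```bash
python3 -c "
from h import *
rel([.4926,.0122,.027],-6.2)"
```

```text
5.475 p [0.462  0.0156 0.0265] yaw -6.22 tilt [-0.  0. -1.] F [0.1 0.4 0.5]
shift [-30.8  -0.1  -0.5] turn [ 0.   -0.02 -0.02]
```

Call:
move_arm(
  targets=[
    [[1,-12,0,0,0,0,0],[1,-20,0,0,0,0,0],[1,-26,0,0,0,0,0],[1,-33,0,0,0,0,0],[1,-40,0,0,0,0,0],[1,-47,0,0,0,0,0],[1,-54,0,0,0,0,0],[1,-61,0,0,0,0,0],[1,-68,0,0,0,0,0],[1,-73,0,0,0,0,0]],
  ],
)

```text
clock: 6.72
tool_pos: [0.5353, 0.0075, 0.0266]
eef_rot: [0.054, 0.999, 0.0, 0.0]
contact_force: [-1.9, 1.7, 0.4]
opening: 1.002
finger_force: 1.4
```

```bash
python3 -c "
from h import *
rel([.4926,.0122,.027],-6.2)
a=r.snapshot('scene')[140:300,180:340,::-1];b=r.snapshot('top')[120:280,200:360,::-1]
cv2.imwrite('pics/s4.png',np.hstack([cv2.resize(x,None,fx=2.5,fy=2.5) for x in(a,b)]))"
```

```text
6.725 p [0.5353 0.0075 0.0266] yaw -6.24 tilt [ 0.001  0.    -1.   ] F [-1.9  1.7  0.4]
shift [42.9 -0.  -0.4] turn [ 0.01  0.03 -0.04]
```

View pics/s4.png

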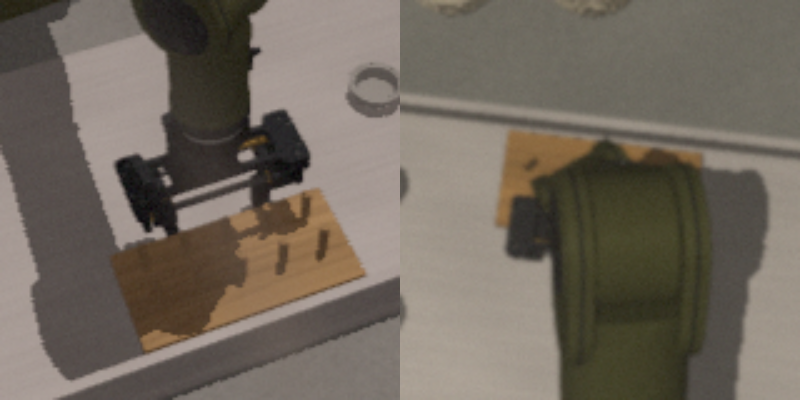

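The rack's far edge is close to and parallel with the upstand, and it is pushed evenly by both fingers. I'll creep on while watching the force.

Call:
move_arm(
  targets=[
    [[1,-2,0,0,0,0,0],[1,-4,0,0,0,0,0],[1,-6,0,0,0,0,0],[1,-8,0,0,0,0,0],[1,-10,0,0,0,0,0],[1,-11,0,0,0,0,0],[1,-12,0,0,0,0,0]],
  ],
)

```text
clock: 7.7
tool_pos: [0.5463, 0.0063, 0.0267]
eef_rot: [0.054, 0.999, -0.0, -0.0]
contact_force: [-2.6, 0.3, 1.7]
opening: 1.001
finger_force: 1.5
```

Call:
move_arm(
  targets=[
    [[1,-1,0,0,0,0,0],[1,-2,0,0,0,0,0],[1,-2,0,0,0,0,0]],
  ],
)

```text
clock: 8.07
tool_pos: [0.548, 0.0062, 0.0267]
eef_rot: [0.054, 0.999, -0.0, -0.0]
contact_force: [-4.4, 0.2, 2.1]
opening: 1.003
finger_force: 2.0
```

Call:
move_arm(
  targets=[
    [[1,-0.5,0,0,0,0,0],[1,-1,0,0,0,0,0],[1,-1,0,0,0,0,0]],
  ],
)

```text
clock: 8.45
tool_pos: [0.548, 0.0061, 0.0266]
eef_rot: [0.054, 0.999, -0.0, -0.001]
contact_force: [-5.8, 1.9, 4.1]
opening: 1.003
finger_force: 3.0
```

Call:
move_arm(
  targets=[
    [[1,-0.5,0,0,0,0,0],[1,-1,0,0,0,0,0],[1,-1,0,0,0,0,0]],
  ],
)

```text
clock: 8.82
tool_pos: [0.5481, 0.006, 0.0266]
eef_rot: [0.054, 0.999, -0.0, -0.002]
contact_force: [-7.7, 0.9, 4.9]
opening: 0.998
finger_force: 3.8
```

Call:
move_arm(
  targets=[
    [[1,-1,0,0,0,0,0],[1,-2,0,0,0,0,0],[1,-3,0,0,0,0,0],[1,-3,0,0,0,0,0]],
  ],
)

```text
clock: 9.32
tool_pos: [0.5481, 0.0059, 0.0264]
eef_rot: [0.054, 0.999, -0.001, -0.005]
contact_force: [-12.4, 1.8, 9.2]
opening: 1.002
finger_force: 6.3
```

```bash
python3 -c "
from h import *
rel([.4926,.0122,.027],-6.2)
print(r.get_state()['moment'])
a=r.snapshot('scene')[190:290,200:340,::-1];cv2.imwrite('pics/s5.png',cv2.resize(a,None,fx=5,fy=5,interpolation=2))"
```

```text
9.325 p [0.5481 0.0059 0.0264] yaw -6.15 tilt [-0.01  -0.001 -1.   ] F [-12.4   1.8   9.2]
shift [55.9  0.3 -0.1] turn [-0.12 -0.54  0.05]
[0.49286626 2.537679   0.02658304]
```

View pics/s5.png

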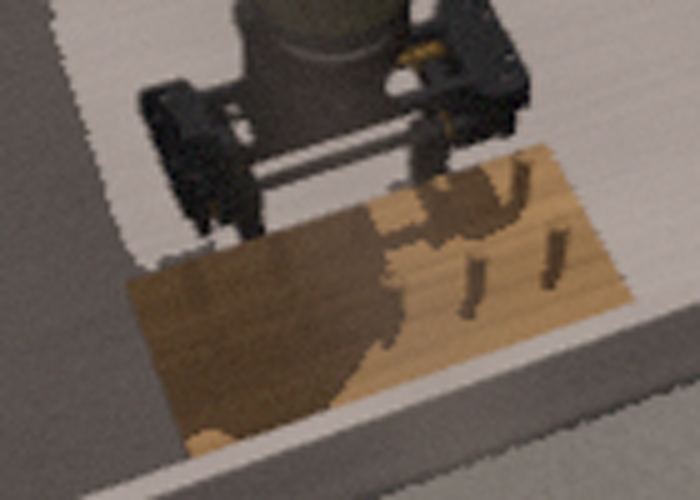

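The rack's far edge is tucked behind the upstand's top along its whole length ((190,455)–(635,297)), and the force has reached 12 N with no more movement. I'll ease off, retract and verify from above.

Call:
move_arm(
  targets=[
    [[1,2,0,0,0,0,0],[1,5,0,0,0,0,0],[1,12,0,0,0,0,0],[1,30,0,0,0,0,0],[1,60,0,-20,0,0,0],[1,100,0,-60,0,0,0],[1,130,0,-110,0,0,0],[1,150,0,-160,0,0,0],[1,150,0,-160,0,0,0]],
  ],
)

```text
clock: 10.5
tool_pos: [0.4059, 0.0225, 0.1898]
eef_rot: [0.054, 0.999, 0.001, 0.004]
contact_force: [0.2, 0.2, 0.3]
opening: 1.001
finger_force: 0.0
```

Run:
```python
from h import *
s=r.get_state();print(s["clock"],s["tool_pos"],s["contact_force"])
im=np.ascontiguousarray(r.snapshot('top')[:,:,::-1])
cv2.imwrite('pics/s6.png',cv2.resize(im[140:240,210:350],None,fx=5,fy=5,interpolation=2))
hsv=cv2.cvtColor(im,40);m=(hsv[...,1]>90)&(hsv[...,0]<25)
P=[]
for u in range(245,315):
    v=np.where(m[165:200,u])[0]
    if len(v):P.append(ray("top",u,v.min()+164.5,.04))
P=np.array(P);k=np.polyfit(P[:,1],P[:,0],1);print(k)
for y in(.12,-.12):print(.6804+.1093*y-np.polyval(k,y))
```

```text
10.5 [0.405906   0.02245026 0.18983309] [0.15552048 0.18281448 0.30718595]
[0.10987985 0.680502  ]
-0.00017158053513532945
-3.241551780741592e-05
```

View pics/s6.png

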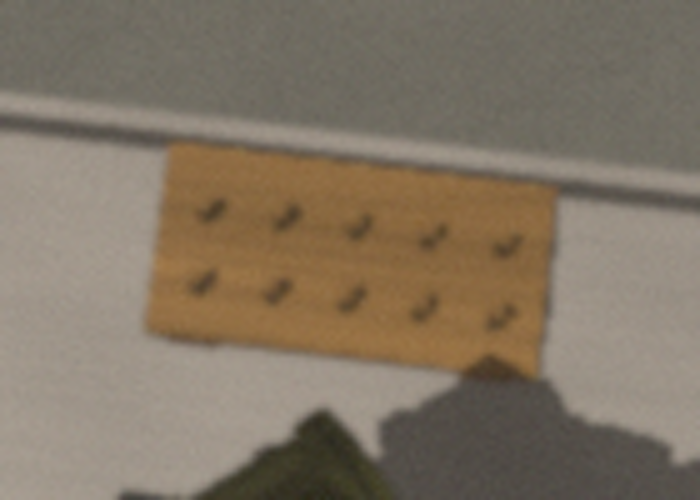

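The rack lies flush along the upstand from (170,143) to (555,187), with under 1 mm gap at both ends, and the arm is clear of it.

```bash
python3 -c "
from plant import r
print(r.finish_job())"
```

```text
the job is handed in; nothing more can be done
None
```

The rack was tipped back onto its runners, dowels up, and pushed flush against the upstand (gap measured under 1 mm at both ends, about 12 N at most in the readings), and the job is handed in; no verdict was returned.

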